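Lock the index turntable

TASK

Lock the small index turntable that holds the clamped intake ring, ready for drilling: push its upright black handle round until the slot in the rim of the disc lines up with the lock bar, then push the lock bar by its post fully home into the slot. Do it all by gentle pushing with the fingers: do not grip or lift anything, never force a part, and leave the loose things lying around where they are.

Things in the scene. Friction and masses are not known exactly. Their poses are not given: they have to be found in the camera images.
- index_stand: the fixed index turntable, bolted to the bench. Steel base plate 310 x 220 mm, 14 mm thick; origin on the bench top, on the disc's vertical axis; its x axis points from the disc's axis along the lock bar (outwards), z up. The plate reaches from x = -130 to 180 and y = -110 to 110. The bar's guide block (56 mm wide, top 58 mm above the bench, 61 mm over its screws, 70 mm at the small rubber buffer on its front end) spans x = 105 to 175
- index_disc (a joint): turn of the slotted disc in rad, counter-clockwise from above: 0 = the slot faces the lock bar squarely; it starts somewhere from 0.5 to 1.5 and its stops are at -0.5 and 1.8. It turns with light friction (about 3 N at the handle) and stays where it is left
- lock_bar (a joint): travel of the lock bar in m towards the disc's axis: 0 = drawn back, 0.034 = fully home, the post touching the small rubber buffer at the front of the guide (it gives about 3 N per mm for some 8 mm more; the bar stops for good at 0.042). It slides with 2 to 3 N of friction and stays where it is left; the disc's rim stops it after about 5 mm unless the slot faces it
- disc_axis (a point): point on the disc's axis at the disc's top face, 52 mm above the bench. The steel disc is 190 mm across and 12 mm thick (40 to 52 mm above the bench); on it sits a face plate and the clamped aluminium intake ring, 121 mm across over its clamps and up to 105 mm above the bench
- slot_mouth (a point): middle of the mouth of the one slot in the disc's rim, on its top face, 95 mm from the axis. The slot is radial, 23 mm wide, 37 mm deep, with 4 mm chamfers at the mouth
- handle_top (a point): top of the disc's upright black round handle, 109 mm above the bench; the handle is 20 mm across and bare from 58 mm up, stands 80 mm from the disc's axis, exactly opposite the slot, and is fixed to the disc. It stands 9 mm clear of the ring's clamps
- bar_nose (a point): tip of the lock bar's round nose, at the bar's mid-height, 47 mm above the bench; drawn back it is 100.5 mm from the disc's axis. The flat steel bar is 18 mm wide and 14 mm high, its nose a full half round, so that it finds its way in when the slot is up to about 5 mm off
- post_top (a point): top of the lock bar's upright steel post, 102 mm above the bench; the post is 17 mm across (20 mm at its head), bare from 61 mm above the bench, fixed to the bar, 46.5 mm behind the tip of the nose; drawn back it is 147 mm from the disc's axis, home 113 mm
- hex_bolt: loose bystander: steel hex bolt 49 mm long standing on its 25 mm head on the base plate beside the bar guide; origin under the head
- step_block: loose bystander: stepped steel clamping block 48 x 24 mm, up to 31 mm high, on the base plate on the other side of the bar guide; origin under it
- spanner: loose bystander: steel spanner 160 mm long lying on the bench beside the base plate; origin under its middle
- scraper: loose bystander: black-handled screwdriver 170 mm long lying on the bench on the other side of the base plate; origin under its middle
- screw_jar: loose bystander: glass jar 64 mm across, 75 mm high, on the bench; origin under it
- spray_can: loose bystander: plain can 56 mm across, 160 mm high, on the bench; origin under it
- air_filter: loose bystander: pleated cone air filter 94 mm across, 88 mm high, on the bench; origin under it
- spare_ring: loose bystander: spare aluminium intake ring 98 mm across, 43 mm high, on the bench; origin under it

How it is judged:
By the outcome, as a careful person would: the job done as asked, in the order asked, and still so for the second after the job is handed in, with the robot touching nothing.
It also fails if it takes over 54 s, if anything falls off the work surface, if the arm or the gripper's body presses on something with over 40 N, if the wrist force passes 120 N, or if a joint passes its speed limit or range.

ROBOT

A 7-joint arm with a two-finger parallel gripper is mounted at the origin on the work surface. World frame = base frame: x ahead of the robot, y to its left, z up, the work surface at z = 0. Lengths are in m, angles in rad, forces in N, time in s.
With the tool pointing down it reaches from about 0.4 to 0.85 m from the base axis. Payload 6.9 kg.
Tool frame: the origin (TCP) lies at the very end of the fingers, on their centre line; the grasp point (between the pads) lies 19 mm behind it; x points along the fingers, y is the direction in which the jaws open and shut, and the axes are right-handed (so a half turn about x gives the same grasp; the last joint's range is limited). The gripper opens to 85 mm and grips with 20 to 120 N. Pads are 22 mm wide; open, the fingers measure 114 mm over their backs; the gripper's body (76 mm by 85 mm) begins 54 mm behind the grasp point. The pads swing forward as they close: fully open they stand 13 mm farther back than shut.
Start: joints at [1.325, 0.507, -0.238, 1.5, 0.126, 1.149, -0.155], TCP at [0.215, -0.587, 0.231] pointing down, gripper open.
Joint ranges: [-3.08, 3.08], [-0.24, 2.05], [-1.43, 1.35], [0, 2.5], [-1.52, 4.66], [0.17, 1.96], [-2.89, 2.89]. Speed limits (rad/s): [2.39, 2.39, 3.14, 3.14, 3.14, 3.14, 3.14].

INTERFACE

Orientations are given as a unit quaternion [w, x, y, z].
In Python, from station import ctrl gives the robot as it stands. The module is installed in compiled form; this text tells all that it offers.
- The arm moves only by the shell command python3 -m jog 'ROWS' [FORCE]. ROWS is text: rows parted by semicolons, each of 7 numbers parted by spaces: the shift along the tool's x, y, z in units of 25 mm (1.0 is 25 mm), then the turn, a rotation vector about the tool's x, y, z in units of 5 degrees (1.0 is 5 degrees), then the closure, from 0 (fully open) to 1 (shut). A call has exactly 8 rows; each row shifts and turns the commanded pose from where the row before left it, along the tool's axes as they then stand; what a row does not reach is not made up. A row lasts 1/12 s, in which the tool goes at most 41.7 mm and 7.16 degrees, less where a joint would pass 70% of its speed; a pose out of reach is approached as far as the arm can. A call is refused whole if a number of a shift passes 1 or a number of a turn 1, either way. A call with a gripper value outside its range is refused whole. The fingers move at their own pace and stop on an object; FORCE is the grip in N (left out, the last holds). Time passes only in rows, so rows that do not move let the fingers close, or fill a call up. It gives the time, the measured TCP pose, the force and the opening at its end, in the units of the state.
- ctrl.sense(): the state, without advancing time (a new reading comes with each control period).
- ctrl.read_camera(name): name is "side" or "top" or "wrist"; returns a dict with "color" (420x560x3 uint8, red, green, blue), "depth" (420x560 float32, m along the optical axis (not along the pixel's ray), 0 where there is no reading), "K" (3x3 intrinsics, pixels), "R" (3x3) and "t" (3): a world point X has camera coordinates R X + t. Camera axes: x right, y down, z forward; pixel columns grow to the right and rows downward; lengths in m; the calibration is good to about 2 mm. The wrist camera is an equidistant fisheye: a pixel r from the principal point sees the ray r / f radians off the axis. A picture is of the moment at which its call begins.
- ctrl.job_done(): hands the job in, once; it reports no verdict.
The state is a dict: "t": time; "joint_positions": joint angles; "qd": joint speeds; "joint_torque": joint torques, N m; "position": TCP position; "orientation": TCP orientation; "force": force on the tool from outside, world axes, zero at the start; "ft_torque": the same for the moment, N m; "grip_width": finger opening in m.
Only numpy, scipy, OpenCV 4.12 (cv2) and the standard library are available. Lean on these libraries where they do the work, as an engineer would, in place of code of your own. Each camera call takes 0.05 s, during which the arm holds its last target.

## Working session

There is one attempt and no reset: what is moved stays moved. The work goes in short steps, Python scripts to look and compute and a shell command to move; the robot and the scene stay as the last step left them, time stands still between calls to the robot, and variables do not carry over. Pictures are saved under pics/ and viewed, and the job is handed in when it is done.

```bash
mkdir -p pics; ls; python3 - <<'E'
from station import ctrl
import cv2,numpy as np
s=ctrl.sense(); print({k:np.round(v,3) for k,v in s.items()})
for n in ['side','top']:
    c=ctrl.read_camera(n); cv2.imwrite(f'pics/{n}0.png',c['color'][:,:,::-1]); np.savez(f'{n}0.npz',**c)
    print(n,c['K'].tolist(),np.round(-c['R'].T@c['t'],3),np.round(c['R'],2).tolist())
E
```

```text
pics
{'t': np.float64(0.0), 'joint_positions': array([ 1.325,  0.508, -0.238,  1.501,  0.126,  1.149, -0.155]), 'qd': array([ 0.001,  0.001,  0.   ,  0.   ,  0.001,  0.   , -0.001]), 'joint_torque': array([ 1.0000e-03, -6.2060e+01, -2.1860e+00, -2.4965e+01,  1.3000e-02,
        1.2000e-02, -0.0000e+00]), 'position': array([ 0.215, -0.586,  0.23 ]), 'orientation': array([-0.123, -0.696, -0.124,  0.696]), 'force': array([-0.402,  0.221, -0.665]), 'ft_torque': array([ 0.022,  0.055, -0.025]), 'grip_width': np.float64(0.085)}
side [[484.10359758688907, 0.0, 274.71291301341245], [0.0, 484.10359758688907, 210.17341862956198], [0.0, 0.0, 1.0]] [-0.086  0.99   0.89 ] [[-0.84, -0.55, 0.0], [-0.31, 0.46, -0.83], [0.45, -0.7, -0.56]]
top [[417.92978898821406, 0.0, 277.12561093373967], [0.0, 417.92978898821406, 197.70240315882435], [0.0, 0.0, 1.0]] [ 0.372 -0.007  1.239] [[-0.02, -1.0, 0.01], [-0.99, 0.02, -0.15], [0.14, -0.02, -0.99]]
```

View pics/side0.png

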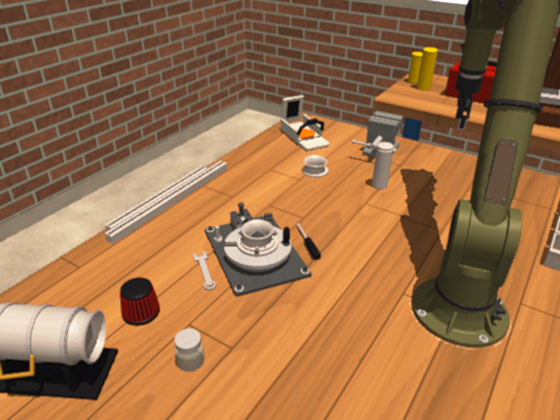

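View pics/top0.png

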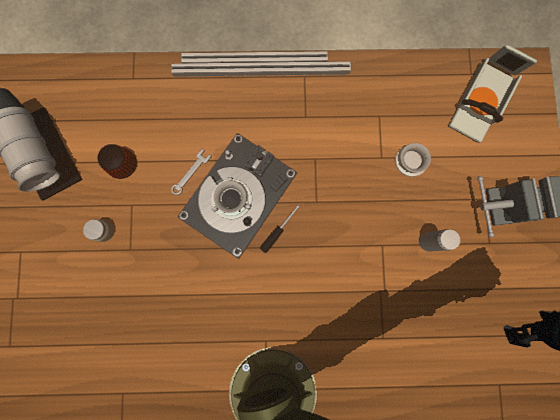

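Both views show the stand: at about (258,245) in side and (235,195) in top. The lock bar is at the upper right of the disc in top, and the black handle is at about (248,221). Next I'll enlarge these.

```bash
python3 - <<'E'
import cv2
a=cv2.imread('pics/top0.png')[120:270,160:320]; cv2.imwrite('pics/top0z.png',cv2.resize(a,None,fx=4.5,fy=3.9,interpolation=cv2.INTER_CUBIC) if 0 else cv2.resize(a,None,fx=4,fy=4,interpolation=cv2.INTER_CUBIC))
a=cv2.imread('pics/side0.png')[180:310,180:340]; cv2.imwrite('pics/side0z.png',cv2.resize(a,None,fx=4,fy=4,interpolation=cv2.INTER_CUBIC))
E
```

```text
(no output)
```

View pics/top0z.png

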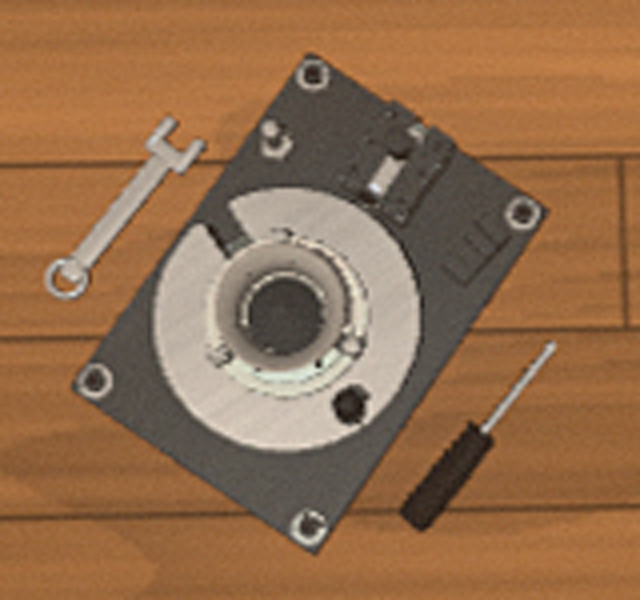

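View pics/side0z.png

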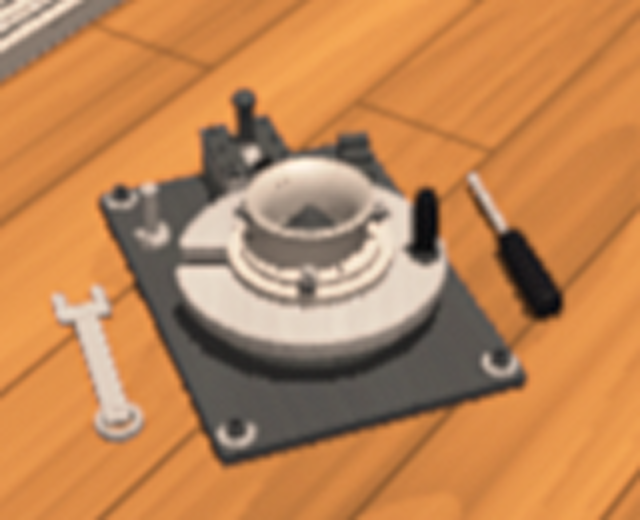

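Top zoom: disc centre about (287,320), slot at (220,238), handle at (350,405), post at (403,140). The corner screws are at (313,73), (523,212), (95,380) and (309,526). Next I'll work out the positions.

```bash
cat > h.py <<'E'
import numpy as np,cv2
def ray(c,px,z):
    px=np.atleast_2d(px).astype(float); K,R,t=c['K'],c['R'],c['t']
    d=np.c_[(px[:,0]-K[0,2])/K[0,0],(px[:,1]-K[1,2])/K[1,1],np.ones(len(px))]@R
    o=-R.T@t; return o+d*((z-o[2])/d[:,2])[:,None]
def proj(c,X):
    p=np.atleast_2d(X)@c['R'].T+c['t']; p=p@c['K'].T; return p[:,:2]/p[:,2:]
def circ(P):
    A=np.c_[2*P,np.ones(len(P))]; s=np.linalg.lstsq(A,(P**2).sum(1),rcond=None)[0]
    return s[:2],np.sqrt(s[2]+s[0]**2+s[1]**2)
E
python3 - <<'E'
import numpy as np,cv2
from h import *
c=dict(np.load('top0.npz')); s=dict(np.load('side0.npz'))
z=lambda x,y:(160+(x+.5)/4-.5,120+(y+.5)/4-.5)
cs=ray(c,[z(313,73),z(523,212),z(309,526),z(95,380)],0.016)
print(np.round(cs,4)); 
ex=(cs[0]+cs[1]-cs[2]-cs[3])[:2]; print('len',np.linalg.norm(ex)/2,'yaw',np.degrees(np.arctan2(ex[1],ex[0])))
mid=cs.mean(0)[:2]; u=ex/np.linalg.norm(ex); print('plate mid',mid,'axis',mid-u*.025)
hsv=cv2.cvtColor(c['color'],cv2.COLOR_RGB2HSV); m=((hsv[...,1]<60)&(hsv[...,2]>120)).astype(np.uint8)
n,l,st,ce=cv2.connectedComponentsWithStats(m)
i=l[205,205] or l[195,205]; i=np.argmax([st[j,4] if 160<ce[j][0]<320 and 120<ce[j][1]<270 else 0 for j in range(n)]); print(st[i],ce[i])
ct=max(cv2.findContours((l==i).astype(np.uint8),0,1)[0],key=len)[:,0]
P=ray(c,ct,.052)[:,:2]
cc=mid-u*.025
for k in range(5):
    r=np.linalg.norm(P-cc,axis=1); g=abs(r-.095)<.01 if k==0 else abs(r-R)<.0025
    cc,R=circ(P[g])
print('disc',cc,R,g.sum(),len(P))
def pol(p): d=p-cc; return np.linalg.norm(d),np.degrees(np.arctan2(d[1],d[0]))
for nm,px,h in [('slot',z(220,238),.052),('handle',z(350,400),.109),('post',z(402,138),.102)]:
    p=ray(c,px,h)[0,:2]; print(nm,np.round(p,4),pol(p))
zs=lambda x,y:(180+x/4,180+y/4)
for nm,px,h in [('handle',zs(426,192),.109),('post',zs(244,97),.102),('slotmouth',zs(180,256),.052)]:
    p=ray(s,px,h)[0,:2]; print('side',nm,np.round(p,4),pol(p))
E
```

```text
[[ 0.7355  0.0889  0.016 ]
 [ 0.626  -0.0671  0.016 ]
 [ 0.3964  0.0936  0.016 ]
 [ 0.5055  0.2497  0.016 ]]
len 0.28042644747962325 yaw -34.97856927306656
plate mid [0.5658493  0.09126055] axis [0.54536514 0.1055923 ]
[     0      0    560    420 218555] [280.68098648 216.88966622]
disc [0. 0.] 0.0 0 2219
slot [0.6029 0.1537] (np.float64(0.6222177476164137), np.float64(14.298826609577553))
handle [0.4787 0.0577] (np.float64(0.4821785759387307), np.float64(6.875050484576335))
post [0.6621 0.0203] (np.float64(0.6624457661239118), np.float64(1.7575669968470833))
side handle [0.4731 0.0689] (np.float64(0.4780457741599044), np.float64(8.284323299667713))
side post [0.6546 0.0334] (np.float64(0.6554932106562765), np.float64(2.9207347830092187))
side slotmouth [0.6174 0.1622] (np.float64(0.6383499454908061), np.float64(14.715378557502774))
```

```bash
cat > geo.py <<'E'
from h import *
def disc(c,cc,v=120,tol=.0025):
    hsv=cv2.cvtColor(c['color'],cv2.COLOR_RGB2HSV); m=((hsv[...,1]<60)&(hsv[...,2]>v)).astype(np.uint8)
    ys,xs=np.nonzero(m); Q=ray(c,np.c_[xs,ys],.052)[:,:2]; k=np.linalg.norm(Q-cc,axis=1)>.12; m[ys[k],xs[k]]=0
    ct=np.vstack(cv2.findContours(m,0,1)[0])[:,0]
    P=ray(c,ct,.052)[:,:2]; R=.095; P=P[np.linalg.norm(P-cc,axis=1)>.085]
    for k in range(6):
        r=np.linalg.norm(P-cc,axis=1); g=abs(r-R)<(.008 if k==0 else tol); cc,R=circ(P[g])
    return cc,R,g.sum()
E
python3 - <<'E'
from geo import *
c=dict(np.load('top0.npz')); s=dict(np.load('side0.npz'))
a0=np.array([.5454,.1056])
print(disc(c,a0)); 
th=np.radians(-35);u=np.array([np.cos(th),np.sin(th)]);v=np.array([-u[1],u[0]])
def W(x,y,z): return np.r_[a0+x*u+y*v,z]
pts=[W(x,y,.016) for x in(-.115,.165) for y in(-.095,.095)]+[W(.147,0,.102),W(.147,0,.061)]+[W(.095*np.cos(t),.095*np.sin(t),.052) for t in np.linspace(0,6.2,24)]
f=np.radians(-140); pts+=[np.r_[a0+.08*np.array([np.cos(f),np.sin(f)]),zz] for zz in(.058,.109)]
for n,cam,(x0,y0) in(('t',c,(160,120)),('s',s,(180,180))):
    im=cv2.resize(cam['color'][y0:y0+140,x0:x0+160,::-1],None,fx=4,fy=4,interpolation=cv2.INTER_NEAREST)
    for p in proj(cam,np.array(pts)): q=((p-[x0,y0]+.5)*4).astype(int); cv2.circle(im,tuple(int(i) for i in q),2,(0,0,255),-1)
    cv2.imwrite(f'pics/ov_{n}.png',im)
E
```

```text
(array([0.54382067, 0.10620591]), np.float64(0.09434858856944409), np.int64(180))
```

View pics/ov_t.png

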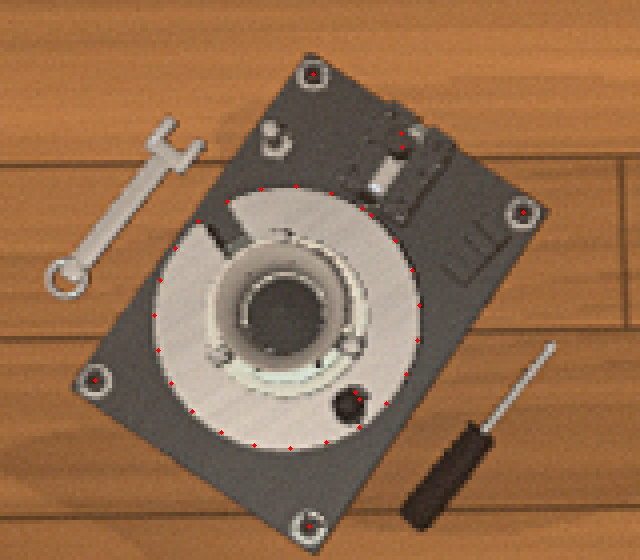

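View pics/ov_s.png

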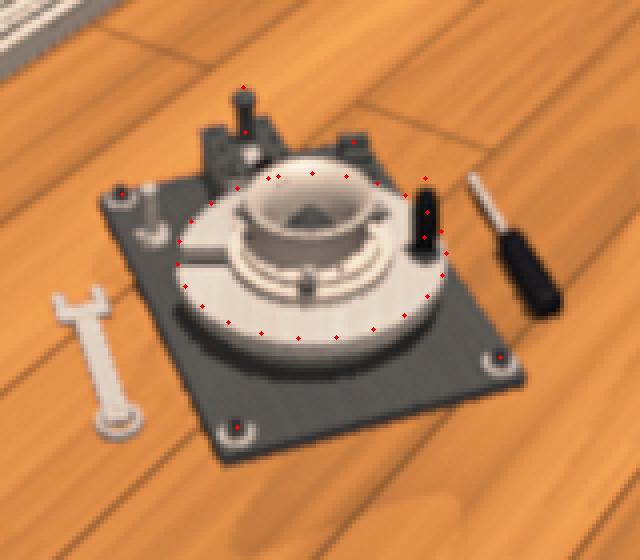

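Both views confirm the fit: axis (0.5446, 0.1059), bar direction -35°. The side view is within about 2 px. Next: exact slot and handle bearings, tool axes, and the move sizes.

```bash
cat >> geo.py <<'E'
from scipy.spatial.transform import Rotation as Rot
AX=np.array([.5446,.1059]); YAW=np.radians(-35)
def pose(s):
    q=s['orientation']; return np.array(s['position']),Rot.from_quat([q[1],q[2],q[3],q[0]])
def goto(s,p,ydeg):
    """units of tool-frame shift to p; turn about tool x to bring tool y to world azimuth ydeg with tool x straight down (mod 180)"""
    P,R=pose(s); M=R.as_matrix(); d=M.T@(np.array(p)-P)/.025
    y=np.radians(ydeg); best=None
    for k in(0,np.pi):
        Y=np.array([np.cos(y+k),np.sin(y+k),0]);X=np.array([0,0,-1.]);T=np.c_[X,Y,np.cross(X,Y)]
        rv=np.degrees(Rot.from_matrix(M.T@T).as_rotvec())/5
        if best is None or np.linalg.norm(rv)<np.linalg.norm(best): best=rv
    print('pos',np.round(P,4),'yaz',round(np.degrees(np.arctan2(M[1,1],M[0,1])),2),'F',np.round(s['force'],1),'t',round(s['t'],2),'w',round(s['grip_width'],3))
    print('shift(total units)',np.round(d,3),'turn',np.round(best,2)); return d,best
E
python3 - <<'E'
from geo import *
from station import ctrl
c=dict(np.load('top0.npz'))
z=lambda x,y:(160+x/4-.5,120+y/4-.5)
for nm,p in [('mouthL',z(205,222)),('mouthR',z(229,203)),('slotIn L',z(217,255)),('R',z(247,240))]:
    q=ray(c,p,.052)[0,:2]-AX; print(nm,np.linalg.norm(q),np.degrees(np.arctan2(q[1],q[0])))
s=ctrl.sense(); P,R=pose(s); print(np.round(R.as_matrix(),3))
goto(s,[.516,.014,.2],126-180)
for px in[(447,240),(414,160)]: print(ray(c,px,.15))
E
```

```text
mouthL 0.0920328436501906 39.855893186900246
mouthR 0.09412167043623261 26.30562129093699
slotIn L 0.06832834363493019 47.350342170254365
R 0.06375132290920091 26.752601397085655
[[-0.001  0.345 -0.939]
 [ 0.002 -0.939 -0.345]
 [-1.    -0.002  0.   ]]
pos [ 0.2151 -0.5863  0.2305] yaz -69.84 F [-0.6  0.3 -0.4] t 0.1 w 0.085
shift(total units) [  1.25  -18.393 -19.572] turn [-3.17 -0.    0.02]
[[ 0.41229807 -0.46514364  0.15      ]]
[[ 0.62725075 -0.39293282  0.15      ]]
```

```bash
python3 -m jog '0 -.4 -.4 0 0 0 1;0 -.9 -.95 0 0 0 1;0 -.9 -.95 0 0 0 1;0 -.9 -.95 0 0 0 1;0 -.9 -.95 0 0 0 1;0 -.9 -.95 0 0 0 1;0 -.9 -.95 0 0 0 1;0 -.9 -.95 0 0 0 1' 20
python3 -m jog '0 -.9 -.95 0 0 0 1;0 -.9 -.95 0 0 0 1;0 -.9 -.95 0 0 0 1;0 -.9 -.95 0 0 0 1;0 -.9 -.95 0 0 0 1;0 -.9 -.95 0 0 0 1;0 -.9 -.95 0 0 0 1;0 -.9 -.95 0 0 0 1'
python3 - <<'E'
from geo import *
from station import ctrl
goto(ctrl.sense(),[.516,.014,.2],126-180)
E
```

```text
t: 0.77
position: [0.3233, -0.3671, 0.2311]
orientation: [-0.124, -0.696, -0.124, 0.696]
force: [-0.3, -0.3, 0.0]
grip_width: -0.0002
t: 1.43
position: [0.4396, -0.1328, 0.2312]
orientation: [-0.124, -0.696, -0.124, 0.696]
force: [0.8, -0.6, 0.3]
grip_width: -0.0002
pos [ 0.4396 -0.1328  0.2312] yaz -69.85 F [ 0.8 -0.6  0.3] t 1.43 w -0.0
shift(total units) [ 1.246 -4.459 -4.891] turn [-3.17  0.    0.  ]
```

```bash
python3 -m jog '0 -.7 -.8 0 0 0 1;0 -.7 -.8 0 0 0 1;0 -.7 -.8 0 0 0 1;0 -.7 -.8 0 0 0 1;0 -.4 -.4 0 0 0 1;0 0 0 -1 0 0 1;0 0 0 -1 0 0 1;0 0 0 -1 0 0 1'
python3 - <<'E'
from geo import *
from station import ctrl
goto(ctrl.sense(),[.516,.014,.16],126-180)
for n in ['wrist','side','top']:
    c=ctrl.read_camera(n); cv2.imwrite(f'pics/{n}1.png',c['color'][:,:,::-1]); np.savez(f'{n}1.npz',**c)
goto(ctrl.sense(),[.516,.014,.16],126-180)
E
```

```text
t: 2.1
position: [0.4962, -0.0276, 0.2309]
orientation: [-0.215, -0.673, -0.216, 0.674]
force: [0.0, 0.1, -0.2]
grip_width: -0.0001
pos [ 0.4962 -0.0276  0.2309] yaz -54.53 F [ 0.   0.1 -0.2] t 2.1 w -0.0
shift(total units) [ 2.835 -0.894 -1.615] turn [-0.11  0.01  0.01]
pos [ 0.4961 -0.0282  0.231 ] yaz -54.97 F [ 0.5 -0.3  0.2] t 2.25 w 0.0
shift(total units) [ 2.84  -0.925 -1.623] turn [-0.19  0.01  0.01]
```

View pics/wrist1.png

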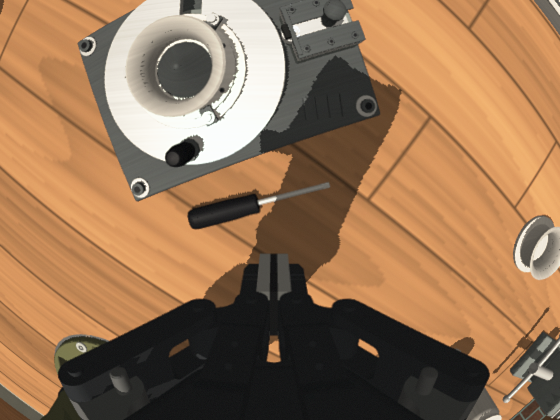

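View pics/side1.png

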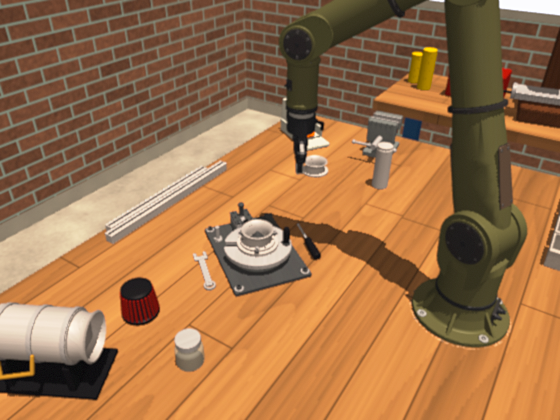

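The wrist view shows the handle at about (185,152), the post at about (335,12), and the slot at about (190,5), mostly cut off. I'll cast fisheye rays to refine the bearings.

```bash
cat >> geo.py <<'E'
def fproj(c,X):
    p=np.atleast_2d(X)@c['R'].T+c['t']; th=np.arctan2(np.hypot(p[:,0],p[:,1]),p[:,2]); a=np.arctan2(p[:,1],p[:,0]); K=c['K']
    return np.c_[K[0,2]+K[0,0]*th*np.cos(a),K[1,2]+K[1,1]*th*np.sin(a)]
def fray(c,px,z):
    px=np.atleast_2d(px).astype(float);K=c['K'];x=(px[:,0]-K[0,2])/K[0,0];y=(px[:,1]-K[1,2])/K[1,1];th=np.hypot(x,y);k=np.sin(th)/np.maximum(th,1e-9)
    d=np.c_[x*k,y*k,np.cos(th)]@c['R']; o=-c['R'].T@c['t']; return o+d*((z-o[2])/d[:,2])[:,None]
def pol(p): d=np.asarray(p)[:2]-AX; return round(np.linalg.norm(d),4),round(np.degrees(np.arctan2(d[1],d[0])),2)
E
python3 - <<'E'
from geo import *
c=dict(np.load('wrist1.npz'))
f=lambda r,a,z:np.r_[AX+r*np.array([np.cos(np.radians(a)),np.sin(np.radians(a))]),z]
im=cv2.resize(c['color'][0:210,70:410,::-1],None,fx=2.3,fy=2.3,interpolation=cv2.INTER_NEAREST)
pts=[f(.095,t,.052) for t in range(0,360,15)]+[f(.08,-144,.058),f(.08,-144,.109),f(.147,-35,.102),f(.147,-35,.061)]
for p in fproj(c,np.array(pts)): cv2.circle(im,tuple(int(v) for v in (p-[70,0]+.5)*2.3),2,(0,0,255),-1)
cv2.imwrite('pics/ov_w1.png',im)
E
```

```text
(no output)
```

View pics/ov_w1.png

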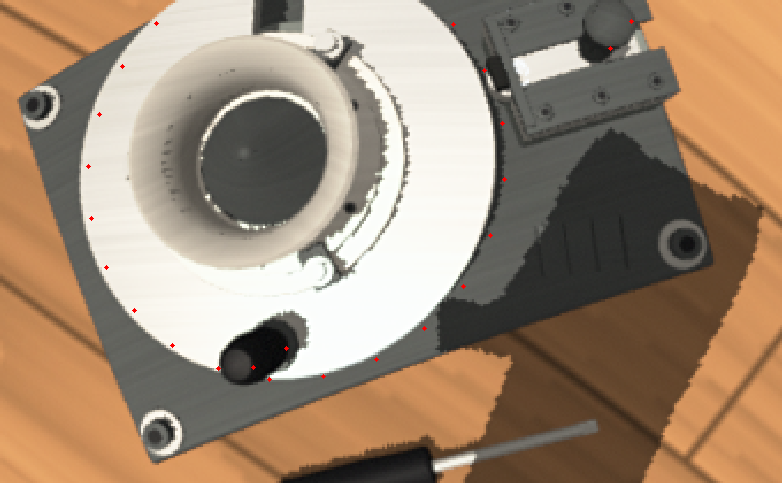

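The overlay is off by about 8 zoomed px to the right, so I'll fit the disc from the wrist image directly and compare.

```bash
python3 - <<'E'
from geo import *
c=dict(np.load('wrist1.npz'))
z=lambda x,y:(70+x/2.3-.5,y/2.3-.5)
# disc rim points by hand-visible boundary: use mask
hsv=cv2.cvtColor(c['color'],cv2.COLOR_RGB2HSV); m=((hsv[...,1]<45)&(hsv[...,2]>170)).astype(np.uint8)
ct=np.vstack(cv2.findContours(m,0,1)[0])[:,0]; ct=ct[(ct[:,1]>3)&(ct[:,1]<200)]
P=fray(c,ct,.052)[:,:2]; cc=AX+[-.003,.0];R=.095; 
for k in range(8):
    r=np.linalg.norm(P-cc,axis=1); g=abs(r-R)<(.006 if k<2 else .002); cc,R=circ(P[g])
print('wrist disc',cc,R,g.sum())
for n,p,h in[('handle',z(237,363),.109),('post',z(610,22),.102),('slotL',z(256,25),.052),('slotR',z(303,25),.052),('scr',z(40,105),.018),('scr',z(160,433),.018),('scr',z(683,243),.018)]:
    q=fray(c,p,h)[0,:2]; d=q-cc; print(n,np.round(q,4),np.linalg.norm(d),np.degrees(np.arctan2(d[1],d[0])))
t=dict(np.load('top1.npz')); print(disc(t,AX)); s=dict(np.load('side1.npz')); print('side',disc(s,AX,140,.004))
# depth-based: disc top points in each cam
for n in('top1','side1'):
    k=dict(np.load(n+'.npz')); p=proj(k,np.r_[AX+[-.06,.05],.052])[0].round().astype(int); dd=k['depth'][p[1],p[0]]; x=np.array([(p[0]-k['K'][0,2])/k['K'][0,0],(p[1]-k['K'][1,2])/k['K'][1,1],1])*dd; print(n,k['R'].T@(x-k['t']))
E
```

```text
wrist disc [0.54255181 0.10998231] 0.09460535929546023 378
handle [0.4776 0.0651] 0.07895479779922238 -145.36497113910096
post [0.6596 0.0274] 0.1432359862927771 -35.1901876154831
slotL [0.5908 0.1546] 0.06570396212540132 42.75129137821405
slotR [0.6013 0.136 ] 0.06425794819694412 23.923532171431745
scr [0.504  0.2532] 0.1483635075835381 105.06260295643293
scr [0.3946 0.098 ] 0.14847692677364852 -175.364960813477
scr [ 0.6236 -0.0619] 0.19001620291350985 -64.73653423755546
(array([0.54377912, 0.10633735]), np.float64(0.09438502720447284), np.int64(139))
side (array([0.54169158, 0.11106502]), np.float64(0.09588305282130463), np.int64(110))
top1 [0.48487911 0.15537137 0.05013218]
side1 [0.4854801  0.15642852 0.05033693]
```

Wrist and side agree on an axis near (0.542, 0.110) and top is 3–4 mm off, so I'll use (0.5427, 0.1092). The handle bearing is about -145.5°, so the disc is at about 1.2 rad. Next I'll descend behind the handle.

```bash
sed -i 's/^AX=np.array.*/AX=np.array([.5427,.1092]); YAW=np.radians(-35)/' geo.py; python3 - <<'E'
from geo import *
from station import ctrl
goto(ctrl.sense(),[.5015,.0263,.074],-55.5)
E
```

```text
pos [ 0.4961 -0.0282  0.231 ] yaz -54.97 F [ 0.5 -0.3  0.2] t 2.25 w 0.0
shift(total units) [ 6.28  -1.659 -1.432] turn [0.11 0.01 0.01]
```

```bash
python3 -m jog '0 -.8 -.7 0 0 0 1;.2 -.86 -.73 0 0 0 1;1 0 0 0 0 0 1;1 0 0 0 0 0 1;1 0 0 0 0 0 1;1 0 0 0 0 0 1;.6 0 0 0 0 0 1;0 0 0 0 0 0 1'
python3 - <<'E'
from geo import *
from station import ctrl
goto(ctrl.sense(),[.5015,.0263,.074],-55.5)
E
```

```text
t: 2.92
position: [0.4997, 0.0258, 0.1084]
orientation: [-0.212, -0.673, -0.213, 0.676]
force: [-0.2, 0.2, 0.4]
grip_width: 0.0003
pos [0.4997 0.0258 0.1084] yaz -55.02 F [-0.2  0.2  0.4] t 2.92 w 0.0
shift(total units) [ 1.377  0.03  -0.077] turn [0.1  0.05 0.03]
```

```bash
python3 -m jog '.7 0 0 0 0 0 1;.68 0 0 0 0 0 1;0 0 0 0 0 0 1;0 -.3 0 0 0 0 1;0 -.15 0 0 0 0 1;0 -.1 0 0 0 0 1;0 -.1 0 0 0 0 1;0 0 0 0 0 0 1'
python3 - <<'E'
from geo import *
from station import ctrl
goto(ctrl.sense(),[.5015,.0263,.074],-55.5)
c=ctrl.read_camera('wrist'); cv2.imwrite('pics/w2.png',c['color'][:,:,::-1])
E
```

```text
t: 3.58
position: [0.4924, 0.0403, 0.0777]
orientation: [0.214, 0.674, 0.214, -0.674]
force: [1.0, 1.4, -0.2]
grip_width: 0.0001
pos [0.4924 0.0403 0.0777] yaz -54.81 F [ 1.   1.4 -0.2] t 3.58 w 0.0
shift(total units) [0.146 0.667 0.025] turn [ 0.14 -0.01 -0.01]
```

View pics/w2.png

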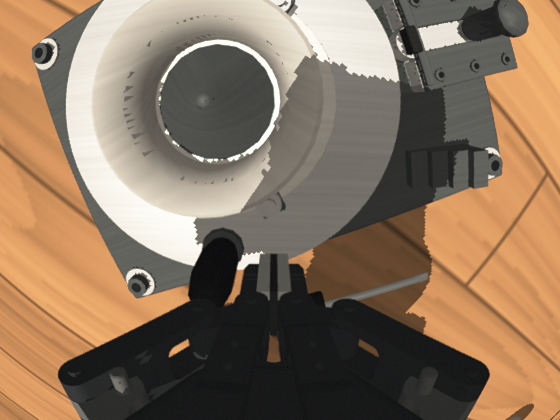

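The handle is just left of the fingertips with a gap of about 5 mm, and the clamp at (275,205) is clear. I'll start pushing along the arc in 2.5° rows.

```bash
python3 -m jog '0 -.1 0 0 0 0 1;0 -.1 0 0 0 0 1;0 -.14 .02 .5 0 0 1;0 -.14 .03 .5 0 0 1;0 -.14 .03 .5 0 0 1;0 -.14 .03 .5 0 0 1;0 -.14 .03 .5 0 0 1;0 0 0 0 0 0 1'
python3 - <<'E'
from geo import *
from station import ctrl
goto(ctrl.sense(),[.5015,.0263,.074],-55.5)
c=ctrl.read_camera('wrist'); cv2.imwrite('pics/w3.png',c['color'][:,:,::-1])
E
```

```text
t: 4.3
position: [0.4769, 0.0569, 0.0768]
orientation: [-0.138, -0.693, -0.138, 0.694]
force: [-0.8, -1.8, -0.2]
grip_width: 0.0001
pos [0.4769 0.0569 0.0768] yaz -67.45 F [-0.8 -1.8 -0.2] t 4.3 w 0.0
shift(total units) [ 0.113  1.508 -0.438] turn [-2.39  0.01 -0.  ]
```

View pics/w3.png

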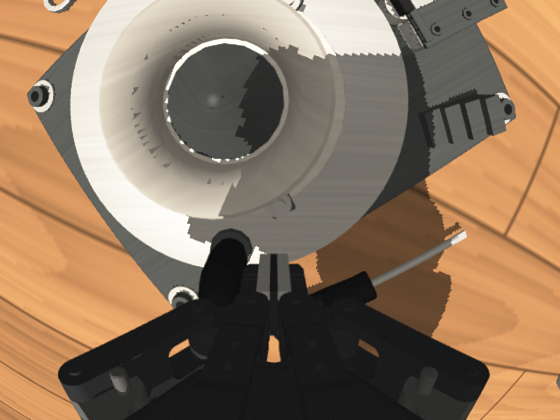

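The handle is now touching or nearly so (about 2 N) and the ring is clear. I'll continue.

```bash
python3 -m jog '0 -.14 .03 .5 0 0 1;0 -.14 .03 .5 0 0 1;0 -.14 .03 .5 0 0 1;0 -.14 .03 .5 0 0 1;0 -.14 .03 .5 0 0 1;0 -.14 .03 .5 0 0 1;0 -.14 .03 .5 0 0 1;0 -.14 .03 .5 0 0 1'
python3 -m jog '0 -.14 .03 .5 0 0 1;0 -.14 .03 .5 0 0 1;0 -.14 .03 .5 0 0 1;0 -.14 .03 .5 0 0 1;0 -.14 .03 .5 0 0 1;0 -.1 .02 .36 0 0 1;0 -.05 .01 .2 0 0 1;0 0 0 0 0 0 1'
python3 - <<'E'
from geo import *
from station import ctrl
s=ctrl.sense();goto(s,[.5015,.0263,.074],-125)
print(pol(s['position']))
for n in('wrist','top','side'):
    c=ctrl.read_camera(n); cv2.imwrite(f'pics/{n}4.png',c['color'][:,:,::-1]);np.savez(n+'4.npz',**c)
    if n!='wrist': x,y=((160,120) if n=='top' else(180,180)); cv2.imwrite(f'pics/{n}4z.png',cv2.resize(c['color'][y:y+140,x:x+160,::-1],None,fx=4,fy=4,interpolation=2))
E
```

```text
t: 5.02
position: [0.4642, 0.0817, 0.0765]
orientation: [-0.016, -0.706, -0.016, 0.708]
force: [-2.0, -3.8, 1.1]
grip_width: 0.0001
t: 5.68
position: [0.4613, 0.104, 0.0765]
orientation: [0.077, -0.702, 0.078, 0.703]
force: [-1.2, -0.7, -1.0]
grip_width: -0.0002
pos [0.4613 0.104  0.0765] yaz -102.6 F [-1.2 -0.7 -1. ] t 5.68 w -0.0
shift(total units) [ 0.099  2.684 -2.246] turn [ 4.48  0.01 -0.01]
(np.float64(0.0815), np.float64(-176.36))
```

View pics/wrist4.png

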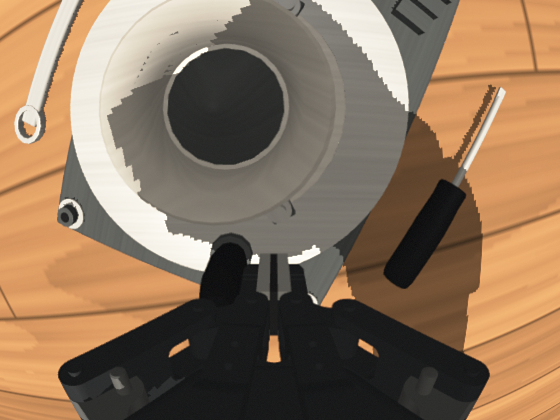

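View pics/top4z.png

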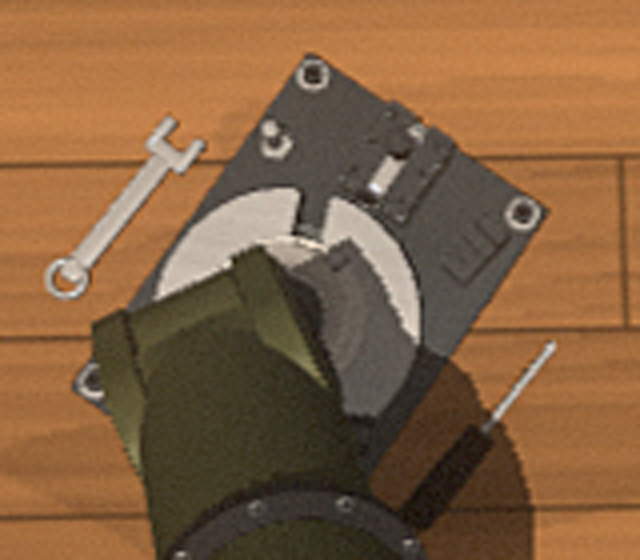

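View pics/side4z.png

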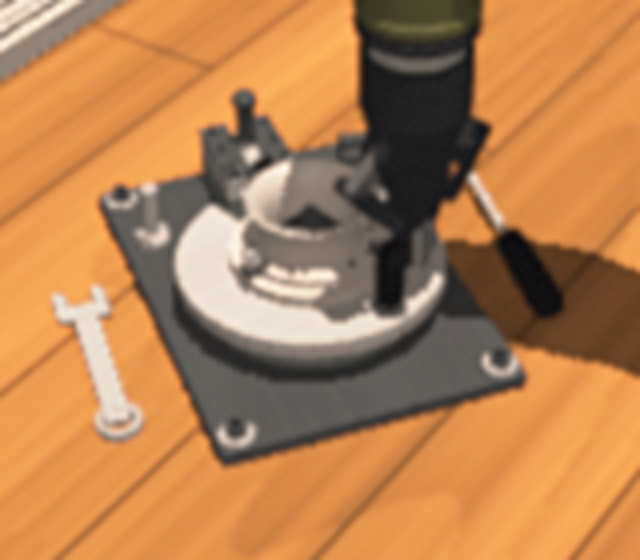

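Top view: the slot mouth is at about (314,193), 12° right of image-up, and the bar is at about 35°, so about 23° remains. That matches the tool yaw estimate of 22°.

```bash
python3 -m jog '0 -.14 .03 .5 0 0 1;0 -.14 .03 .5 0 0 1;0 -.14 .03 .5 0 0 1;0 -.14 .03 .5 0 0 1;0 -.14 .03 .5 0 0 1;0 -.14 .03 .5 0 0 1;0 -.06 .01 .2 0 0 1;0 0 0 0 0 0 1'
cat > look.py <<'E'
from geo import *
from station import ctrl
import sys
k=sys.argv[1]
s=ctrl.sense();goto(s,[.5015,.0263,.074],-125)
print(pol(s['position']))
for n in sys.argv[2:]:
    c=ctrl.read_camera(n); np.savez(n+k+'.npz',**c)
    if n=='wrist': cv2.imwrite(f'pics/{n}{k}.png',c['color'][:,:,::-1])
    else: x,y=((200,130) if n=='top' else(200,190)); cv2.imwrite(f'pics/{n}{k}.png',cv2.resize(c['color'][y:y+90,x:x+100,::-1],None,fx=6,fy=6,interpolation=2))
E
python3 look.py 5 top side
```

```text
t: 6.5
position: [0.4651, 0.1272, 0.0768]
orientation: [-0.175, 0.685, -0.174, -0.685]
force: [-1.5, -0.8, -0.8]
grip_width: 0.0001
pos [0.4651 0.1272 0.0768] yaz -118.59 F [-1.5 -0.8 -0.8] t 6.5 w 0.0
shift(total units) [ 0.109  2.849 -3.209] turn [1.28 0.   0.  ]
(np.float64(0.0796), np.float64(166.91))
```

View pics/top5.png

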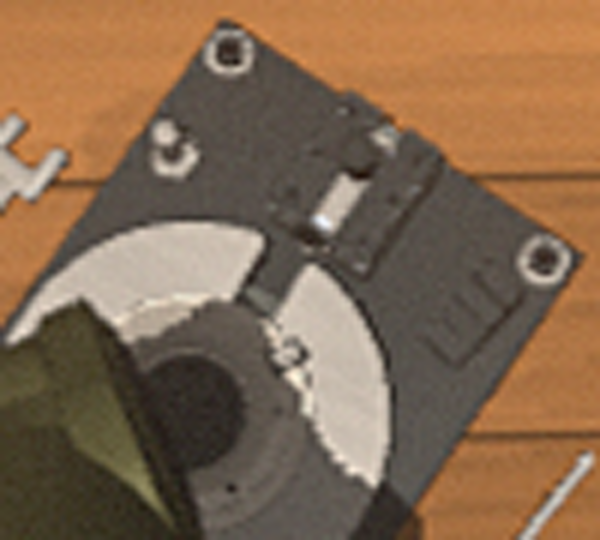

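View pics/side5.png

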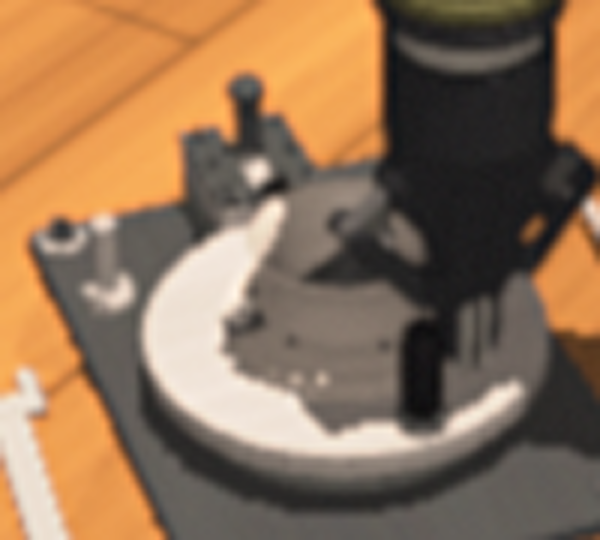

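```bash
python3 - <<'E'
from geo import *
c=dict(np.load('top5.npz')); A=np.array([.5438,.1063])
z=lambda x,y:(200+x/6-.5,130+y/6-.5)
for n,p,h in [('mL',z(266,237),.052),('mR',z(311,263),.052),('mid',z(288,250),.052),('innerL',z(243,295),.052),('innerR',z(275,318),.052),('barmid',z(342,200),.054),('nose',z(318,226),.05)]:
    q=ray(c,p,h)[0,:2]-A; print(n,np.linalg.norm(q).round(4),np.degrees(np.arctan2(q[1],q[0])).round(2))
E
```

```text
mL 0.0951 -22.9
mR 0.0947 -38.2
mid 0.094 -30.42
innerL 0.0646 -23.47
innerR 0.063 -40.66
barmid 0.1283 -35.21
nose 0.1119 -33.7
```

The slot is at about -31.3° against a bar direction of -35°, so about 4° more.

```bash
python3 -m jog '0 -.06 .01 .2 0 0 1;0 -.06 .01 .2 0 0 1;0 -.05 .01 .2 0 0 1;0 -.05 .01 .2 0 0 1;0 0 0 0 0 0 1;0 0 0 0 0 0 1;0 0 0 0 0 0 1;0 0 0 0 0 0 1'
python3 look.py 6 top
python3 - <<'E'
from geo import *
c=dict(np.load('top6.npz')); a=dict(np.load('top5.npz')); A=np.array([.5438,.1063])
# rim sweep: brightness along circle r=.085 at z=.052
for nm,k in(('5',a),('6',c)):
  for r in(.080,.086):
    an=np.arange(-60,0,.5); P=np.c_[A[0]+r*np.cos(np.radians(an)),A[1]+r*np.sin(np.radians(an)),np.full(len(an),.052)]
    px=proj(k,P).astype(np.float32); g=cv2.cvtColor(k['color'],cv2.COLOR_RGB2GRAY)
    v=cv2.remap(g,px[:,0].reshape(1,-1),px[:,1].reshape(1,-1),cv2.INTER_LINEAR)[0]; d=an[v<110]; print(nm,r,d.min() if len(d) else None,d.max() if len(d) else None,v[::6])
E
```

```text
t: 7.27
position: [0.4673, 0.1323, 0.0769]
orientation: [-0.199, 0.679, -0.198, -0.678]
force: [-1.8, -1.4, 0.2]
grip_width: 0.0
pos [0.4673 0.1323 0.0769] yaz -122.62 F [-1.8 -1.4  0.2] t 7.27 w 0.0
shift(total units) [ 0.114  2.834 -3.439] turn [ 0.48 -0.    0.01]
(np.float64(0.0789), np.float64(162.96))
5 0.08 -37.0 -23.0 [192 193 192 191 192 191 196 160  82  80  80  75  58 184 197 193 194 190
 192 191]
5 0.086 -37.0 -23.5 [194 188 190 188 191 189 194 187  87  79  82  70  76 189 194 191 190 195
 192 192]
6 0.08 -41.0 -27.0 [193 194 195 194 194 195 127  77  81  77  75 102 194 193 192 192 192 192
 189 190]
6 0.086 -41.0 -27.5 [191 192 189 191 192 197 139  75  83  80  63 117 198 195 191 193 194 192
 195 189]
```

View pics/top6.png

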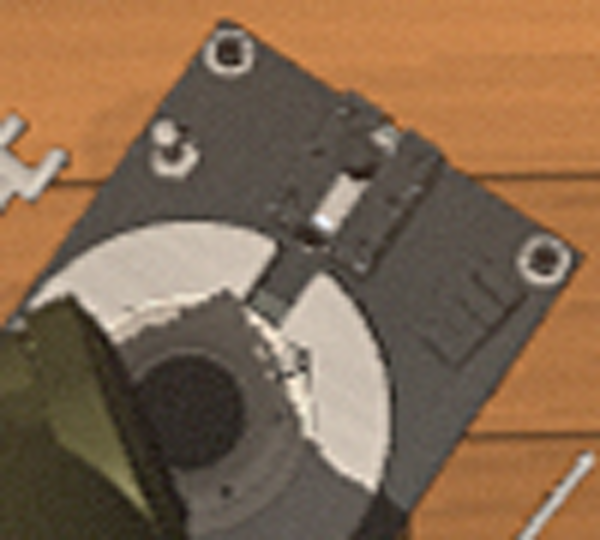

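Sweeping the rim brightness puts the slot centre at -34.1°, aiming for -35°. One last small nudge, then back off and rise.

```bash
python3 -m jog '0 -.05 .01 .16 0 0 1;0 0 0 0 0 0 1;0 0 0 0 0 0 1;0 .2 0 0 0 0 1;0 .5 0 0 0 0 1;-.5 0 0 0 0 0 1;-1 0 0 0 0 0 1;-1 0 0 0 0 0 1'
python3 -m jog '-1 0 0 0 0 0 1;-.8 0 0 0 0 0 1;-.5 0 0 0 0 0 1;0 0 0 0 0 0 1;0 0 0 0 0 0 1;0 0 0 0 0 0 1;0 0 0 0 0 0 1;0 0 0 0 0 0 1'
python3 look.py 7 top
python3 - <<'E'
from geo import *
from station import ctrl
c=dict(np.load('top7.npz')); A=np.array([.5438,.1063])
for r in(.080,.086):
    an=np.arange(-60,0,.5); P=np.c_[A[0]+r*np.cos(np.radians(an)),A[1]+r*np.sin(np.radians(an)),np.full(len(an),.052)]
    px=proj(c,P).astype(np.float32); g=cv2.cvtColor(c['color'],cv2.COLOR_RGB2GRAY)
    v=cv2.remap(g,px[:,0].reshape(1,-1),px[:,1].reshape(1,-1),cv2.INTER_LINEAR)[0]; d=an[v<110]; print(r,d.min(),d.max())
u=np.array([np.cos(YAW),np.sin(YAW)])
p=AX+u*.190; print(p); goto(ctrl.sense(),[*p,.17],-35)
E
```

```text
t: 7.98
position: [0.4567, 0.1175, 0.1395]
orientation: [0.203, -0.677, 0.204, 0.678]
force: [0.0, 1.1, -0.4]
grip_width: 0.0
t: 8.65
position: [0.4572, 0.1184, 0.1958]
orientation: [0.203, -0.677, 0.204, 0.678]
force: [0.6, -0.5, -0.4]
grip_width: -0.0
pos [0.4572 0.1184 0.1958] yaz -123.44 F [ 0.6 -0.5 -0.4] t 8.65 w -0.0
shift(total units) [ 4.869  2.091 -3.515] turn [ 0.31  0.01 -0.02]
(np.float64(0.086), np.float64(173.86))
0.08 -42.5 -27.0
0.086 -42.0 -28.0
[6.98338888e-01 2.20477093e-04]
pos [0.4574 0.1185 0.1959] yaz -123.44 F [ 0.3  0.1 -0. ] t 8.7 w -0.0
shift(total units) [  1.024  -1.367 -10.651] turn [-17.69   0.02  -0.  ]
```

View pics/top7.png

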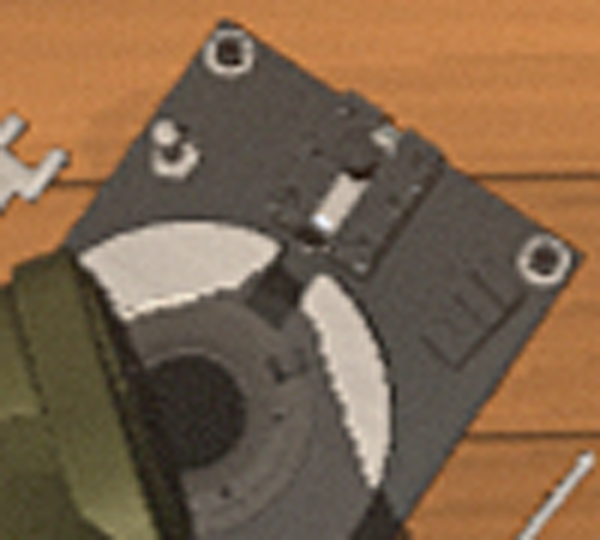

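The slot is at -34.9°, so it's aligned. The tool's z axis already points along the push direction (147°), so I'll cross over to behind the post at r = 190 mm.

```bash
python3 -m jog '0 -.1 -.6 0 0 0 1;0 -.13 -1 0 0 0 1;0 -.13 -1 0 0 0 1;0 -.13 -1 0 0 0 1;0 -.13 -1 0 0 0 1;0 -.13 -1 0 0 0 1;0 -.13 -1 0 0 0 1;0 -.13 -1 0 0 0 1'
python3 -m jog '0 -.13 -1 0 0 0 1;0 -.13 -1 0 0 0 1;0 -.1 -.8 0 0 0 1;0 0 0 .31 0 0 1;0 0 0 0 0 0 1;0 0 0 0 0 0 1;0 0 0 0 0 0 1;0 0 0 0 0 0 1'
python3 - <<'E'
from geo import *
from station import ctrl
u=np.array([np.cos(YAW),np.sin(YAW)]); p=AX+u*.190; goto(ctrl.sense(),[*p,.076],55)
c=ctrl.read_camera('wrist'); np.savez('wrist8.npz',**c);cv2.imwrite('pics/wrist8.png',c['color'][:,:,::-1])
E
```

```text
t: 9.37
position: [0.631, 0.0344, 0.1959]
orientation: [0.203, -0.677, 0.204, 0.678]
force: [1.1, 0.1, 0.6]
grip_width: 0.0
t: 10.03
position: [0.693, 0.0048, 0.197]
orientation: [0.212, -0.674, 0.212, 0.675]
force: [0.4, 0.8, 0.4]
grip_width: -0.0001
pos [0.693  0.0048 0.197 ] yaz -124.91 F [0.4 0.8 0.4] t 10.03 w -0.0
shift(total units) [ 4.84   0.029 -0.283] turn [0.02 0.   0.  ]
```

View pics/wrist8.png

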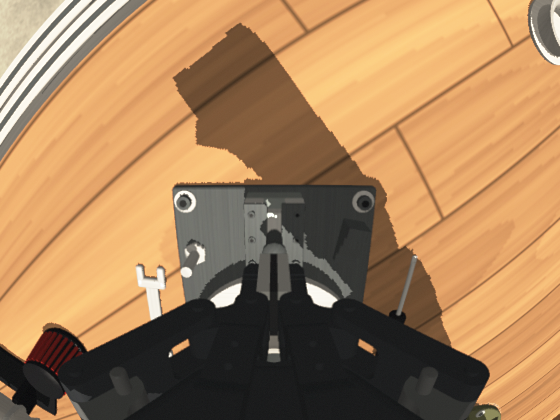

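```bash
python3 - <<'E'
from geo import *
c=dict(np.load('wrist8.npz')); print(np.round(-c['R'].T@c['t'],3))
u=np.array([np.cos(YAW),np.sin(YAW)]);v=np.array([-u[1],u[0]])
im=cv2.resize(c['color'][160:310,160:390,::-1],None,fx=3.4,fy=3.4,interpolation=2)
for x,z,col in[(.147,.102,(0,0,255)),(.147,.061,(0,255,0)),(.113,.07,(255,0,0)),(.19,.076,(0,255,255)),(.175,.058,(255,0,255))]:
    p=fproj(c,np.r_[AX+x*u,z])[0]; cv2.circle(im,tuple(int(i) for i in (p-[160,160]+.5)*3.4),3,col,-1)
for x,y in[(.165,.095),(.165,-.095)]:
    p=fproj(c,np.r_[AX+x*u+y*v,.018])[0]; cv2.circle(im,tuple(int(i) for i in (p-[160,160]+.5)*3.4),3,(255,255,0),-1)
cv2.imwrite('pics/ov8.png',im)
E
```

```text
[ 0.756 -0.038  0.34 ]
```

View pics/ov8.png

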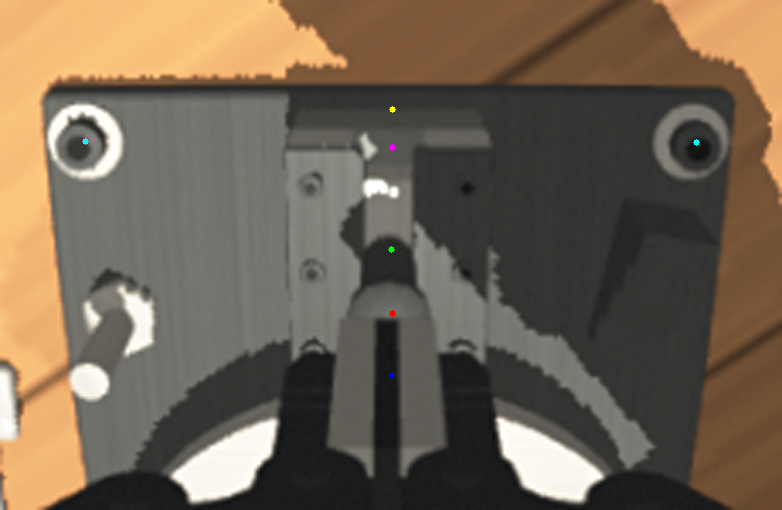

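The overlay now fits everything (post, guide, screws). The descent point at r = 190 mm (yellow) is clear behind the guide, so I'll go down.

```bash
python3 -m jog '0 .03 -.28 0 0 0 1;.9 0 0 0 0 0 1;1 0 0 0 0 0 1;1 0 0 0 0 0 1;1 0 0 0 0 0 1;.6 0 0 0 0 0 1;.3 0 0 0 0 0 1;0 0 0 0 0 0 1'
python3 - <<'E'
from geo import *
from station import ctrl
u=np.array([np.cos(YAW),np.sin(YAW)]); p=AX+u*.168; goto(ctrl.sense(),[*p,.077],55)
E
```

```text
t: 10.75
position: [0.698, -0.0009, 0.075]
orientation: [0.212, -0.673, 0.213, 0.675]
force: [0.2, -0.3, -0.7]
grip_width: 0.0001
pos [ 0.698  -0.0009  0.075 ] yaz -124.99 F [ 0.2 -0.3 -0.7] t 10.75 w 0.0
shift(total units) [-0.079 -0.044  0.896] turn [ 0.    0.03 -0.02]
```

```bash
python3 -m jog '-.06 -.04 .3 0 0 0 1;0 0 .3 0 0 0 1;0 0 .2 0 0 0 1;0 0 .1 0 0 0 1;0 0 .08 0 0 0 1;0 0 .08 0 0 0 1;0 0 .08 0 0 0 1;0 0 0 0 0 0 1'
python3 look.py 9 side wrist
```

```text
t: 11.42
position: [0.6766, 0.0162, 0.0788]
orientation: [-0.213, 0.675, -0.213, -0.674]
force: [1.1, 0.0, 1.2]
grip_width: -0.0003
pos [0.6766 0.0162 0.0788] yaz -125.01 F [1.1 0.  1.2] t 11.42 w -0.0
shift(total units) [0.181 3.689 5.968] turn [-0.   -0.02  0.01]
(np.float64(0.163), np.float64(-34.77))
```

View pics/side9.png

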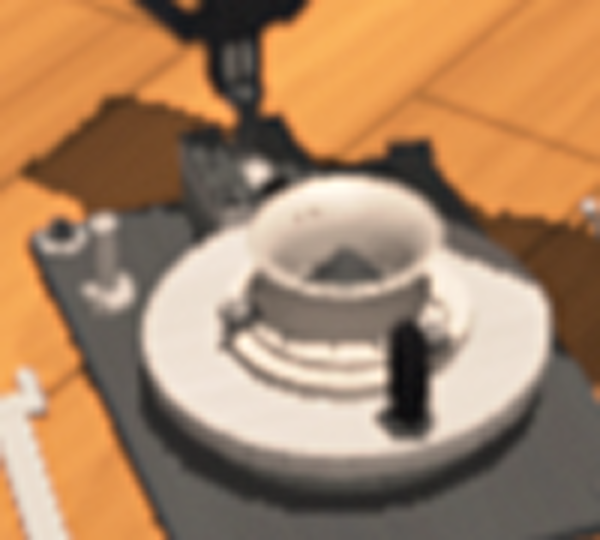

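View pics/wrist9.png

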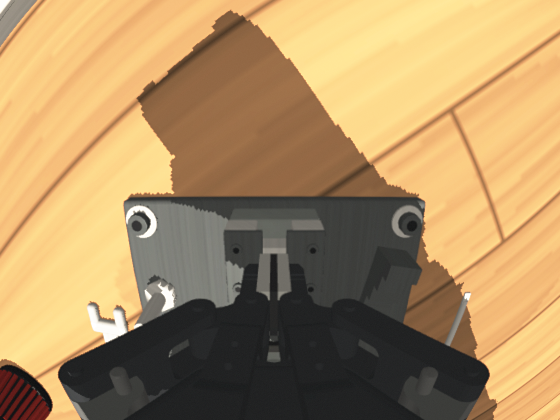

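The fingers are behind the post with nothing in the way. I'll push slowly and watch the force.

```bash
python3 -m jog '0 0 .1 0 0 0 1;0 0 .1 0 0 0 1;0 0 .1 0 0 0 1;0 0 .08 0 0 0 1;0 0 .08 0 0 0 1;0 0 .08 0 0 0 1;0 0 .06 0 0 0 1;0 0 0 0 0 0 1'
python3 look.py 10 side
```

```text
t: 12.18
position: [0.6634, 0.0254, 0.0783]
orientation: [0.212, -0.674, 0.213, 0.675]
force: [2.1, -0.7, 2.0]
grip_width: 0.0001
pos [0.6634 0.0254 0.0783] yaz -124.98 F [ 2.1 -0.7  2. ] t 12.18 w 0.0
shift(total units) [0.175 3.683 5.326] turn [ 0.    0.01 -0.  ]
(np.float64(0.1469), np.float64(-34.78))
```

View pics/side10.png

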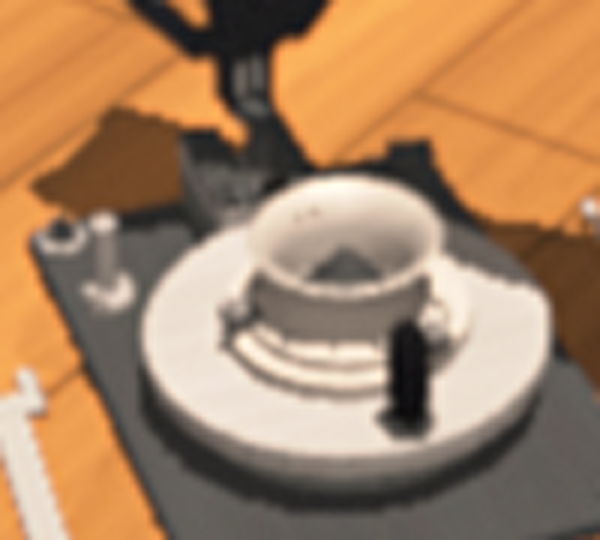

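The bar has travelled about 19 mm, well past the 5 mm rim stop, at about 2 N, so the nose is in the slot. Next I'll push to the buffer.

```bash
python3 -m jog '0 0 .08 0 0 0 1;0 0 .08 0 0 0 1;0 0 .08 0 0 0 1;0 0 .08 0 0 0 1;0 0 .06 0 0 0 1;0 0 .06 0 0 0 1;0 0 .04 0 0 0 1;0 0 0 0 0 0 1'
python3 look.py 11 side
```

```text
t: 12.9
position: [0.6536, 0.0322, 0.0782]
orientation: [0.212, -0.674, 0.213, 0.675]
force: [1.8, -0.2, -1.5]
grip_width: -0.0001
pos [0.6536 0.0322 0.0782] yaz -124.98 F [ 1.8 -0.2 -1.5] t 12.9 w -0.0
shift(total units) [0.17  3.682 4.85 ] turn [ 0.    0.01 -0.  ]
(np.float64(0.135), np.float64(-34.77))
```

View pics/side11.png

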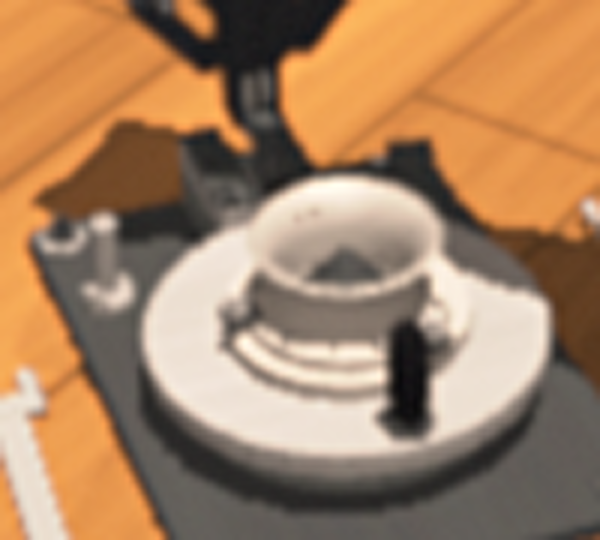

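Force is still about 2 N at r = 135 mm, against a nominal home near 132.5. I'll go on in sub-mm steps and check the force each time.

```bash
python3 -m jog '0 0 .03 0 0 0 1;0 0 .03 0 0 0 1;0 0 .03 0 0 0 1;0 0 0 0 0 0 1;0 0 0 0 0 0 1;0 0 0 0 0 0 1;0 0 0 0 0 0 1;0 0 0 0 0 0 1'
python3 look.py 12
python3 -m jog '0 0 .03 0 0 0 1;0 0 .02 0 0 0 1;0 0 0 0 0 0 1;0 0 0 0 0 0 1;0 0 0 0 0 0 1;0 0 0 0 0 0 1;0 0 0 0 0 0 1;0 0 0 0 0 0 1'
python3 look.py 12
```

```text
t: 13.62
position: [0.6521, 0.0333, 0.0782]
orientation: [0.213, -0.674, 0.213, 0.675]
force: [1.5, -1.3, -1.2]
grip_width: -0.0001
pos [0.6521 0.0333 0.0782] yaz -124.99 F [ 1.5 -1.3 -1.2] t 13.62 w -0.0
shift(total units) [0.17  3.684 4.773] turn [ 0.  0. -0.]
(np.float64(0.1331), np.float64(-34.75))
t: 14.28
position: [0.6513, 0.0338, 0.0783]
orientation: [-0.213, 0.674, -0.213, -0.674]
force: [3.3, -2.1, -2.7]
grip_width: -0.0002
pos [0.6513 0.0338 0.0783] yaz -125.0 F [ 3.3 -2.1 -2.7] t 14.28 w -0.0
shift(total units) [0.171 3.684 4.735] turn [ 0. -0.  0.]
(np.float64(0.1322), np.float64(-34.76))
```

```bash
python3 -m jog '0 0 .03 0 0 0 1;0 0 0 0 0 0 1;0 0 0 0 0 0 1;0 0 0 0 0 0 1;0 0 0 0 0 0 1;0 0 0 0 0 0 1;0 0 0 0 0 0 1;0 0 0 0 0 0 1'
python3 look.py 12
python3 -m jog '0 0 .03 0 0 0 1;0 0 0 0 0 0 1;0 0 0 0 0 0 1;0 0 0 0 0 0 1;0 0 0 0 0 0 1;0 0 0 0 0 0 1;0 0 0 0 0 0 1;0 0 0 0 0 0 1'
python3 look.py 12 side wrist
```

```text
t: 14.95
position: [0.6508, 0.0342, 0.0783]
orientation: [-0.213, 0.675, -0.213, -0.674]
force: [4.9, -2.1, -4.1]
grip_width: 0.0002
pos [0.6508 0.0342 0.0783] yaz -125.0 F [ 4.9 -2.1 -4.1] t 14.95 w 0.0
shift(total units) [0.169 3.684 4.709] turn [-0. -0.  0.]
(np.float64(0.1315), np.float64(-34.76))
t: 15.62
position: [0.6503, 0.0345, 0.0783]
orientation: [-0.213, 0.675, -0.213, -0.674]
force: [5.3, -3.5, -3.6]
grip_width: -0.0
pos [0.6503 0.0345 0.0783] yaz -125.01 F [ 5.3 -3.5 -3.6] t 15.62 w -0.0
shift(total units) [0.167 3.683 4.689] turn [-0.   -0.01  0.  ]
(np.float64(0.131), np.float64(-34.77))
```

View pics/side12.png

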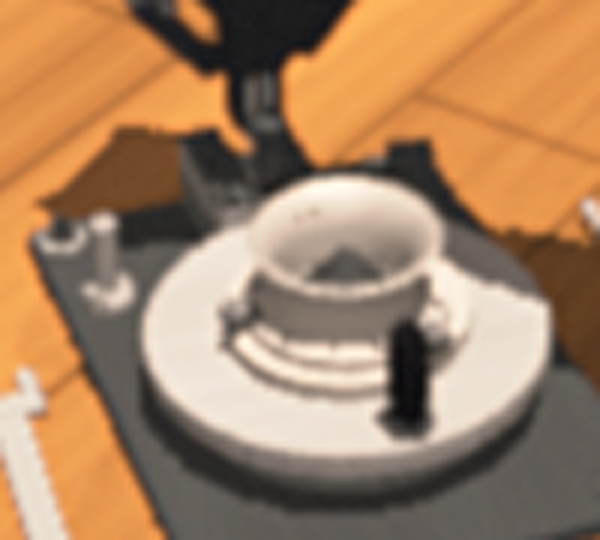

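Force climbs about 2–3 N/mm from r ≈ 132.7 mm, which matches the buffer at nominal home 132.5. It stands at about 6.4 N, so the bar is home. I'll back off, rise and check.

```bash
python3 -m jog '0 0 -.05 0 0 0 1;0 0 -.1 0 0 0 1;0 0 -.4 0 0 0 1;0 0 -.5 0 0 0 1;-.6 0 0 0 0 0 1;-1 0 0 0 0 0 1;-1 0 0 0 0 0 1;-1 0 0 0 0 0 1'
python3 -m jog '-1 0 0 0 0 0 1;-.4 0 0 0 0 0 1;0 0 -1 0 0 0 1;0 0 -1 0 0 0 1;0 0 -1 0 0 0 1;0 0 -1 0 0 0 1;0 0 -.5 0 0 0 1;0 0 0 0 0 0 1'
python3 look.py 13 side top wrist
```

```text
t: 16.38
position: [0.6712, 0.0197, 0.1691]
orientation: [0.213, -0.674, 0.213, 0.675]
force: [1.2, 0.1, 0.1]
grip_width: 0.0002
t: 17.05
position: [0.7646, -0.0479, 0.2012]
orientation: [0.213, -0.674, 0.214, 0.675]
force: [-0.9, -0.5, 0.5]
grip_width: -0.0
pos [ 0.7646 -0.0479  0.2012] yaz -125.16 F [-0.9 -0.5  0.5] t 17.05 w -0.0
shift(total units) [ 5.103  3.623 10.308] turn [-0.03  0.01 -0.02]
(np.float64(0.2719), np.float64(-35.3))
```

View pics/side13.png

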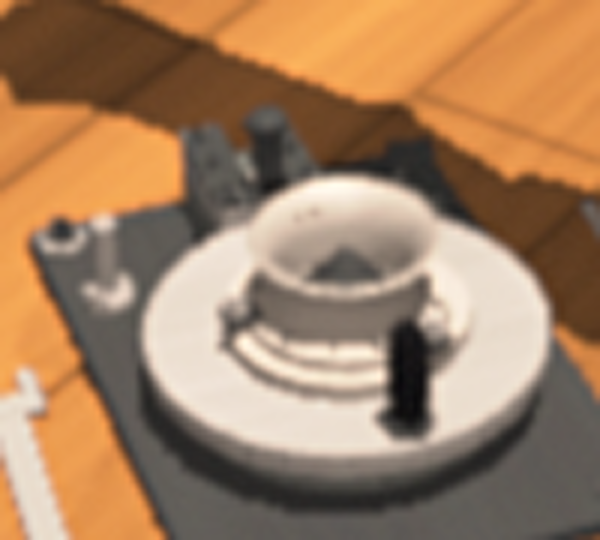

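View pics/top13.png

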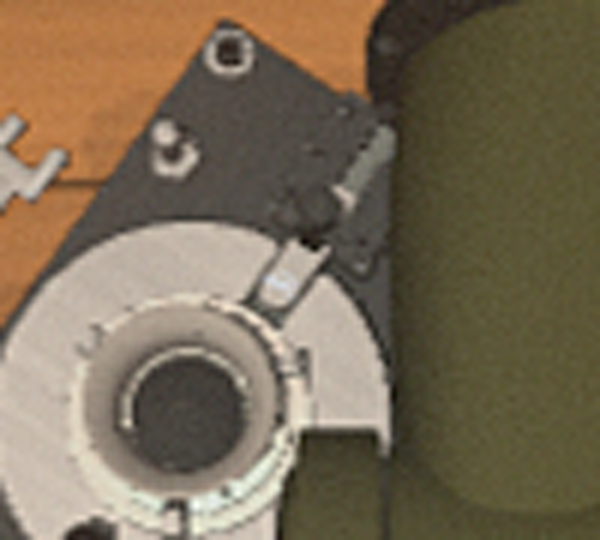

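View pics/wrist13.png

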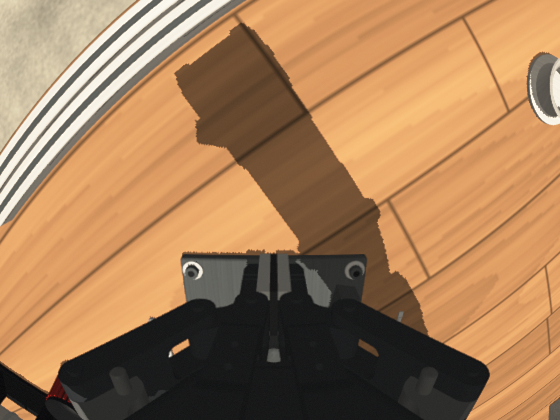

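The bar is seated in the slot in the top view: nose at about (278,285), post at (320,205). As a check I'll measure post travel between the pictures.

```bash
python3 - <<'E'
from geo import *
s=dict(np.load('side13.npz'));t=dict(np.load('top13.npz'));u=np.array([np.cos(YAW),np.sin(YAW)])
zs=lambda x,y:(200+x/6-.5,190+y/6-.5); zt=lambda x,y:(200+x/6-.5,130+y/6-.5)
a=ray(s,zs(246,84),.102)[0,:2];b=ray(s,zs(267,116),.102)[0,:2];print('side travel',(a-b)@u,(b-AX)@u)
a=ray(t,zt(365,157),.102)[0,:2];b=ray(t,zt(320,206),.102)[0,:2];print('top',(a-b)@u,(b-AX)@u)
q=ray(t,zt(277,305),.054)[0,:2]-[.5438,.1063]; print('nose r',np.linalg.norm(q),np.degrees(np.arctan2(q[1],q[0])))
E
```

```text
side travel 0.030977462101437293 0.10862385682187793
top 0.03095051918333366 0.11454165418958424
nose r 0.0683120912571213 -38.12187805355816
```

The hand-picked travel is 31 ± 3 mm, too coarse to confirm 34. There is time for a sharper wrist view from beside the bar.

```bash
python3 -m jog '0 -.8 .5 0 0 0 1;0 -.8 .5 0 0 0 1;0 -.8 .5 0 0 0 1;0 -.8 .5 0 0 0 1;0 0 .5 0 0 0 1;0 0 .5 0 0 0 1;0 0 0 0 0 0 1;0 0 0 0 0 0 1'
python3 look.py 14 wrist
python3 - <<'E'
from geo import *
c=dict(np.load('wrist14.npz'))
u=np.array([np.cos(YAW),np.sin(YAW)]);v=np.array([-u[1],u[0]])
W=lambda x,y,z:np.r_[AX+x*u+y*v,z]
ce=fproj(c,W(.12,0,.08))[0]; x0,y0=int(max(0,ce[0]-85)),int(max(0,ce[1]-65)); print(x0,y0)
im=cv2.resize(c['color'][y0:y0+130,x0:x0+170,::-1],None,fx=4.5,fy=4.5,interpolation=2)
for X,col in[(W(.113,0,.102),(0,0,255)),(W(.113,0,.061),(0,255,0)),(W(.0665,0,.054),(255,0,0)),(W(.165,.095,.018),(255,255,0)),(W(.165,-.095,.018),(255,255,0)),(W(.105,.028,.058),(0,255,255)),(W(.105,-.028,.058),(0,255,255)),(W(.175,.028,.058),(0,255,255))]:
    p=fproj(c,X)[0]; cv2.circle(im,tuple(int(i) for i in (p-[x0,y0]+.5)*4.5),3,col,-1)
cv2.imwrite('pics/ov14.png',im)
E
```

```text
t: 17.87
position: [0.7473, 0.0653, 0.2042]
orientation: [-0.212, 0.675, -0.212, -0.675]
force: [0.9, -0.2, 0.5]
grip_width: -0.0
pos [0.7473 0.0653 0.2042] yaz -124.87 F [ 0.9 -0.2  0.5] t 17.87 w -0.0
shift(total units) [5.203 6.903 7.175] turn [0.03 0.   0.01]
(np.float64(0.2092), np.float64(-12.11))
274 207
```

View pics/ov14.png

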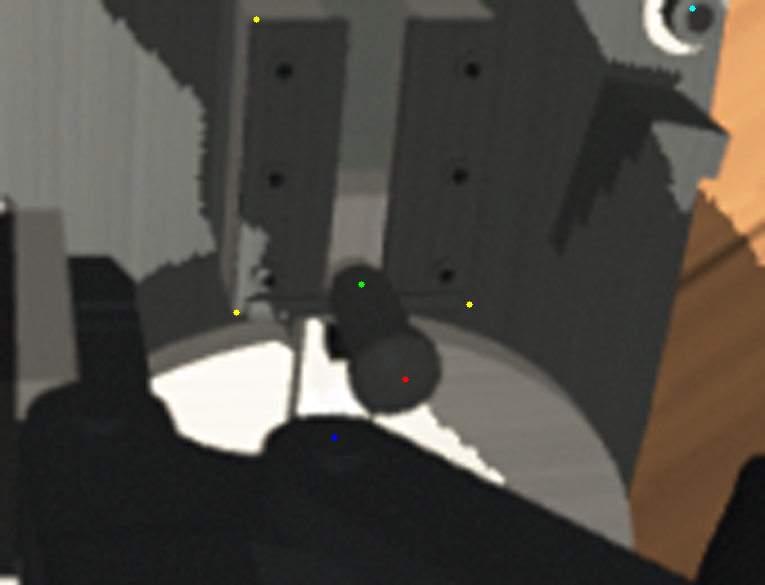

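The post now stands against the black buffer at about (338,340). Its head is within about 2 mm of the predicted home position, and the step block and hex bolt haven't moved. Handing in.

```bash
python3 - <<'E'
from geo import *
from station import ctrl
c=ctrl.read_camera('top'); a=dict(np.load('top0.npz'))
d=cv2.absdiff(c['color'],a['color']).max(2); print('spanner-region diff',d[148:198,170:212].mean(),'jar/filter',d[140:245,80:140].mean(),'ring/can', d[140:255,390:465].mean())
ctrl.job_done(); print(ctrl.sense()['t'])
E
```

```text
spanner-region diff 10.548571428571428 jar/filter 8.252380952380953 ring/can 8.639652173913044
the job is handed in; nothing more can be done
the job is handed in; nothing more can be done
```

The turntable is locked. I pushed the handle about 70° clockwise with closed fingers until the slot faced the bar. Then I pushed the lock bar by its post into the slot and onto the rubber buffer, and drew the arm clear. I handed it in at about 18 s without gripping or lifting anything.

**Last checks**
- **Slot alignment:** the top view put the slot at -34.9° against a bar direction of -35.0°.
- **Bar home:** the push force rose from about 2 N to 6.4 N starting almost exactly where the post should meet the buffer (fingers at 132.7 mm from the axis, 132.5 expected). Pictures show the nose in the slot and the post against the buffer.
- **Forces:** the readings after each move never passed about 8 N.
- **Loose things:** I saw no sign that any of them moved. The hex bolt, step block and spanner looked unchanged in the pictures, and the areas around the jar, filter, spare ring and can differed only slightly from the first image. I did not check the screwdriver that closely, but the robot never came near it.

**Disagreements**
- **Post travel:** hand-picked pixels gave about 31 ± 3 mm, against 34 expected. A closer wrist view put the post head about 2 mm from its predicted home. I relied on the force instead.
- **Disc axis:** the top camera's position was 3–4 mm off the wrist and side cameras, so I used a value in between, closer to the wrist and side.

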